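# Put the packing bench's stamp, weight and jar back in their own trays

## Robot

A 6-joint arm with a two-finger parallel gripper is mounted at the origin on the work surface; the furniture and walls round the work are solid. World frame = base frame: x ahead of the robot, y to its left, z up, the work surface at z = 0. Lengths are in m, angles in rad, forces in N, time in s.
With the tool pointing down it reaches from about 0.225 to 0.875 m from the base axis. Payload 3.4 kg.
Tool frame: the origin (TCP) lies between the finger pads; the fingertips stand 19 mm ahead of it and the grasp point (between the pads) is the TCP (tips_ahead is the distance from the TCP to the fingertips, in m); z points along the fingers, y is the direction in which the jaws open and shut (so a half turn about z gives the same grasp; the last joint's range is limited). The gripper opens to 85 mm and grips with 20 to 120 N. Pads are 22 mm wide; open, the fingers measure 114 mm over their backs; the gripper's body (76 mm by 85 mm) begins 54 mm behind the grasp point. The pads swing forward as they close: fully open they stand 13 mm farther back than shut.
Start: joints at [-1.395, 0.276, 1.505, -0, 1.361, -0.121], TCP at [0.168, -0.55, 0.25] pointing down, gripper open.
Joint ranges: [-2.89, 2.89], [-0.75, 2.08], [0.22, 2.7], [-1.18, 4.32], [0.11, 2.71], [-2.7, 2.7]. Speed limits (rad/s): [2.57, 2.57, 3.14, 3.14, 3.14, 3.14].

## Interface

Orientations are given as a unit quaternion [x, y, z, w].
In Python, from workcell import * gives the robot as it stands. The module is installed in compiled form; this text tells all that it offers.
- The arm moves only by the tool arm_command, never from a script. Its argument "deltas" is a list of rows, each an object with "offset": the shift along the world's x, y, z in cm, a list of three; "yaw": the turn about the world's z in rad; "hand": the finger opening in cm, from 0 to 8.54. A call has 1 to 20 rows; each row shifts and turns the commanded pose from where the row before left it; what a row does not reach is not made up. A row lasts 1/12 s, in which the tool goes at most 41.7 mm and 7.16 degrees, less where a joint would pass 70% of its speed; a pose out of reach is approached as far as the arm can. A call is refused whole if a number of a shift passes 4.17 or a number of a turn 0.125, either way. A call with a gripper value outside its range is refused whole. The fingers move at their own pace and stop on an object; "squeeze" is the grip in N (left out, the last holds). Time passes only in rows, so rows that do not move let the fingers close. It gives the time, the measured TCP pose, the force and the opening at its end, in the units of the state.
- read_state(): the state, without advancing time (a new reading comes with each control period).
- snapshot(name): name is "scene" or "top"; returns a dict with "frame" (384x512x3 uint8, blue, green, red), "depth" (384x512 float32, m along the optical axis (not along the pixel's ray), 0 where there is no reading), "camera_matrix" (3x3 intrinsics, pixels), "xyz" and "orientation" of the camera in the world. Camera axes: x right, y down, z forward; pixel columns grow to the right and rows downward; lengths in m; the calibration is good to about 2 mm. A picture is of the moment at which its call begins.
- sign_off(): hands the job in, once; it reports no verdict.
Trained networks look in a picture, given as the dict that the camera call returned (one of the last four; its "shot" number tells which), for a name from the list of things; names that differ only in an ending like _2 or _b are one class to them, and where a whole thing is asked for, a point or a joint stands for the part that bears it (a point fixed in the world has none). Each returns a list of dicts, best first, with "confidence" (0 to 1); they miss things now and then, are a little off and sometimes report something else, mostly with a low value. They report only what shows in the picture. A call takes as long as a camera call. They do not tell look-alikes from the thing itself.
- silhouettes(picture, label): "mask" (384x512 bool, what is visible of it) and "extent" ([left, top, right, bottom] in pixels, round what is visible of it).
The state is a dict: "time_s": time; "joint_pos": joint angles; "qvel": joint speeds; "joint_torque": joint torques, N m; "position": TCP position; "ee_rot": TCP orientation; "contact_force": force on the tool from outside, world axes, zero at the start; "ft_torque": the same for the moment, N m; "grip_width": opening from 0.0 (shut) to 1.0 (fully open).
Only numpy, scipy, OpenCV 4.12 (cv2) and the standard library are available. Lean on these libraries where they do the work, as an engineer would, in place of code of your own. Each camera call takes 0.05 s, during which the arm holds its last target.

## Task

The date stamp, the iron bag weight and the little shaker jar have each been left in another one's tray. Move them round so that the date stamp stands in the long tray, the weight in the round dish and the jar in the square tray, each upright on the tray's floor and let go; the felt mat is free for setting one down meanwhile. Do not knock any of the three over.

Things in the scene. Friction and masses are not known exactly. Their poses are not given: they have to be found in the camera images.
- stamp_center (a point): hand date stamp with a turned wooden grip, standing on its rubber. 107 mm tall, foot frame 52 mm (its y axis) by 16 mm (x), the frame reaching up to 46 mm; above it the round wooden grip, up to 32 mm across, on the stamp's vertical axis, narrower in its lower part and widest about 90 mm up. 0.11 kg. The point is on the vertical axis half-way up (53.5 mm above its foot); z points up. It starts in the round dish.
- weight_center (a point): black cast iron bag weight, 50 mm tall: round body 52 mm across and 33 mm high, with a round knob 28 mm across above it, up to 50 mm, on a narrower neck. 0.45 kg. The point is on the vertical axis half-way up (25 mm above its foot); z points up. It starts in the square tray.
- jar_center (a point): small round shaker jar with a white cap, 98 mm tall, 47 mm across. 0.11 kg. The point is on the vertical axis half-way up (49 mm above its foot); z points up. It starts in the long tray.
- long_tray_floor (a point): fixed low oblong wooden tray, 132 mm (its x axis) by 88 mm outside, 120 by 76 mm inside; floor 4 mm above the table, rim top 11 mm above the table. The point is the centre of its inner floor.
- square_tray_floor (a point): fixed low square wooden tray, 88 mm square outside, 76 mm inside; floor 4 mm above the table, rim top 11 mm above the table. The point is the centre of its inner floor.
- round_dish_floor (a point): fixed low round wooden dish, 92 mm across outside, 82 mm inside; floor 4 mm above the table, rim top 11 mm above the table. The point is the centre of its inner floor.
- felt_mat_top (a point): fixed square grey felt mat, 90 mm square, 4 mm thick, empty at the start: a free spot. The point is the centre of its top.
Mind the look-alikes: they are no part of the job. Leave any yellow look-alike of the part that bears stamp_center alone.

How it is judged:
At the end, for the whole second after the job is handed in: The stamp stands inside the long tray, the weight inside the round dish and the jar inside the square tray: each anywhere inside the rim, its foot within 3 mm of the floor's height (not on a rim), upright within 0.1 rad, released and at rest (horizontal distance between stamp_center and long_tray_floor below 0.055 m and x of stamp_center in the frame of long_tray_floor between -0.052 and 0.052 m and y of stamp_center in the frame of long_tray_floor between -0.032 and 0.032 m and z of stamp_center in the frame of long_tray_floor between 0.049 and 0.0565 m and angle between each of stamp_center, weight_center, jar_center's own z axis and vertical below 0.1 rad and horizontal distance between weight_center and round_dish_floor below 0.019 m and z of weight_center in the frame of round_dish_floor between 0.021 and 0.028 m and horizontal distance between jar_center and square_tray_floor below 0.023 m and z of jar_center in the frame of square_tray_floor between 0.045 and 0.052 m and linear speed of each of stamp, weight, jar below 0.02 m/s); the robot touches nothing.
It fails at once if the stamp is tipped over (angle between stamp_center's own z axis and vertical above 0.8 rad).
It fails at once if the weight is tipped over (angle between weight_center's own z axis and vertical above 0.8 rad).
It fails at once if the jar is tipped over (angle between jar_center's own z axis and vertical above 0.8 rad).
It also fails if it takes over 125 s, if anything falls off the work surface, if the arm or the gripper's body presses on something with over 40 N, if the wrist force passes 120 N, or if a joint passes its speed limit or range.

## Working session

There is one attempt and no reset: what is moved stays moved. The work goes in short steps, Python scripts to look and compute and a tool call to move; the robot and the scene stay as the last step left them, time stands still between calls to the robot, and variables do not carry over. Pictures are saved under pics/ and viewed, and the job is handed in when it is done.

Besides the shell and the picture viewer there is one more tool, called by a JSON object that holds its "method" and its "body", one argument or row to a line. arm_command: Moves the arm, as the interface text tells. Its arguments: {"type":"object","properties":{"deltas":{"type":"array"},"squeeze":{"type":"number"}},"required":["deltas"]}

```bash
mkdir -p pics; cat > h.py <<'E'
from workcell import *
import numpy as np, cv2
from scipy.spatial.transform import Rotation as R
def cloud(p):
    K=np.array(p["camera_matrix"]);d=p["depth"];v,u=np.mgrid[:384,:512]
    c=np.stack([(u-K[0,2])/K[0,0]*d,(v-K[1,2])/K[1,1]*d,d],-1)
    return c@R.from_quat(p["orientation"]).as_matrix().T+np.array(p["xyz"])
E
python3 - <<'E'
from h import *
print(read_state())
for n in ["scene","top"]:
    p=snapshot(n);print(n,p["xyz"],p["orientation"],p["camera_matrix"])
    cv2.imwrite(f"pics/{n}0.png",cv2.resize(p["frame"],(800,600),interpolation=cv2.INTER_CUBIC))
    X=cloud(p);np.savez(f"{n}0.npz",X=X,d=p["depth"],f=p["frame"])
    for l in ["stamp_center","weight_center","jar_center","long_tray_floor","square_tray_floor","round_dish_floor","felt_mat_top"]:
        for r in silhouettes(p,l):
            m=r["mask"]&(p["depth"]>0);q=X[m]
            if len(q): print(n,l,round(r["confidence"],2),np.round(r["extent"]),m.sum(),np.round(np.median(q,0),3),np.round(np.percentile(q,2,axis=0),3),np.round(np.percentile(q,98,axis=0),3))
E
```

```text
{'time_s': 0.0, 'joint_pos': array([-1.39503006e+00,  2.76578145e-01,  1.50618168e+00, -2.41530150e-05,
        1.36070748e+00, -1.20969264e-01]), 'qvel': array([ 0.0014548 , -0.00020852, -0.00054865,  0.00079974,  0.00175524,
       -0.00086953]), 'joint_torque': array([-2.66627707e-03, -4.16778374e+01, -2.45804197e+01, -1.93260153e-04,
        1.08545437e-02, -3.37359239e-06]), 'position': array([ 0.16804169, -0.54935005,  0.24942996]), 'ee_rot': array([ 9.89012870e-01,  1.47826466e-01, -3.74822158e-05, -9.36647947e-04]), 'contact_force': array([ 0.73390377, -0.23125921,  0.83207579]), 'ft_torque': array([-0.008207  ,  0.02519053,  0.01788389]), 'grip_width': 0.9984612784243161}
scene [-0.45784755 -0.46727155  0.72940581] [ 0.77018625 -0.4381145   0.23833224 -0.39757587] [[399.56547971   0.         253.9089891 ]
 [  0.         399.56547971 195.35430833]
 [  0.           0.           1.        ]]
scene stamp_center 0.88 [316. 259. 336. 298.] 504 [ 0.176 -0.299  0.048] [ 0.159 -0.311  0.001] [ 0.21  -0.277  0.106]
scene stamp_center 0.84 [400. 201. 423. 237.] 415 [ 0.514 -0.416  0.04
[... 1408 characters left out ...]
6]
top long_tray_floor 0.66 [132. 167. 171. 211.] 807 [0.364 0.297 0.006] [0.318 0.253 0.   ] [0.448 0.349 0.015]
top square_tray_floor 0.65 [131. 167. 169. 214.] 872 [0.363 0.298 0.006] [ 0.317  0.252 -0.001] [0.448 0.35  0.014]
top square_tray_floor 0.55 [206. 157. 239. 190.] 549 [0.442 0.095 0.006] [ 0.397  0.044 -0.001] [0.488 0.134 0.015]
top round_dish_floor 0.69 [272. 154. 303. 185.] 490 [ 0.452 -0.103  0.006] [ 0.417 -0.149 -0.   ] [ 0.5   -0.066  0.014]
top felt_mat_top 0.74 [336. 164. 370. 187.] 550 [ 0.446 -0.315  0.005] [ 0.417 -0.361 -0.001] [ 0.476 -0.269  0.009]
top felt_mat_top 0.69 [270. 156. 301. 184.] 511 [ 0.453 -0.107  0.006] [ 0.417 -0.15  -0.   ] [ 0.501 -0.066  0.015]
```

View pics/scene0.png

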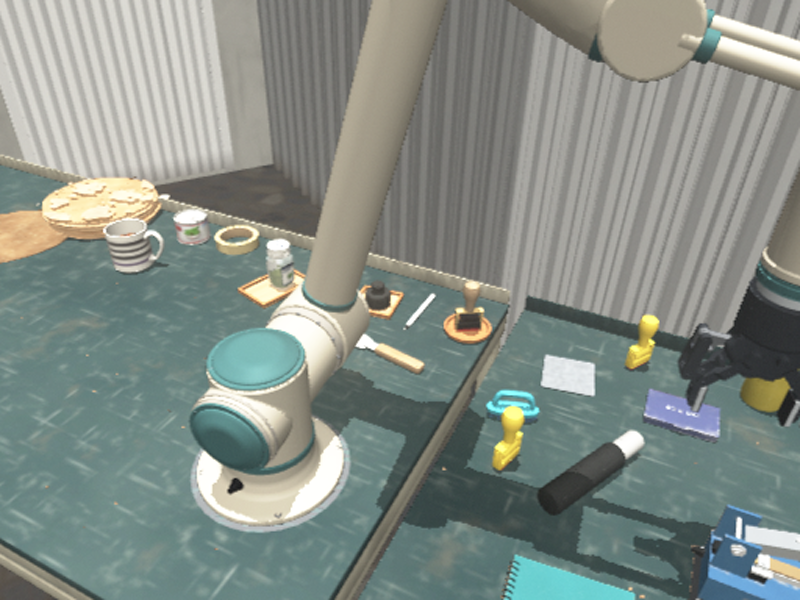

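View pics/top0.png

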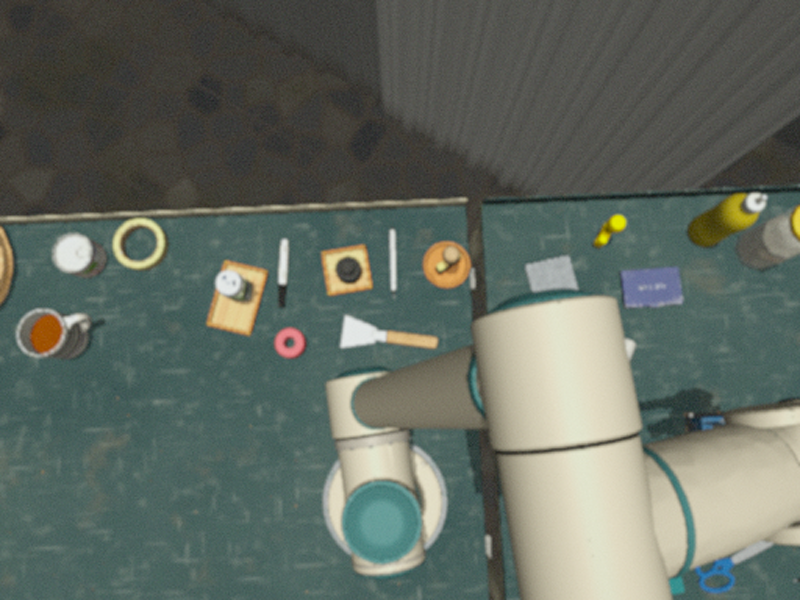

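```bash
python3 - <<'E'
from h import *
a=np.load("top0.npz")["f"][130:230,120:420]; b=np.load("scene0.npz")["f"][130:310,140:440]
cv2.imwrite("pics/crop0.png",np.vstack([cv2.resize(x,None,fx=2.1,fy=2.1,interpolation=3) for x in(a,b)]))
E
```

```text
(no output)
```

View pics/crop0.png

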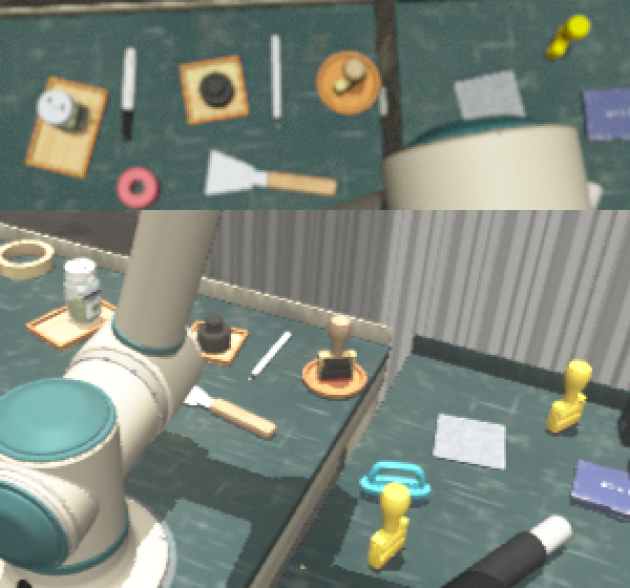

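Stamp candidates: wooden grip at scene px (300,197), in the round dish, and yellow ones at (326,278) and (411,219). The wooden one in the dish is the target, and the enlarged crop confirms it. Yellow ones stay untouched. The jar is in the long tray at top px (150,183), the weight in the square tray at (222,173), and the mat at (353,175), beyond a partition.

```bash
python3 - <<'E'
from h import *
from scipy.optimize import least_squares
for n in["top","scene"]:
    z=np.load(n+"0.npz");X=z["X"].reshape(-1,3);X=X[z["d"].ravel()>0]
    def sel(c,r,z0,z1): 
        return X[(np.hypot(X[:,0]-c[0],X[:,1]-c[1])<r)&(X[:,2]>z0)&(X[:,2]<z1)]
    def fit(q,rad,c):
        f=lambda p:np.hypot(q[:,0]-p[0],q[:,1]-p[1])-rad
        return least_squares(f,c,loss="soft_l1",f_scale=.002).x
    for nm,c,r,bands,dia in [("stamp",(.455,-.108),.05,[(.02,.05),(.06,.08),(.08,.1),(.104,.12)],.032),("weight",(.437,.083),.045,[(.015,.035),(.04,.05),(.05,.06)],.052),("jar",(.385,.285),.05,[(.02,.07),(.07,.095),(.098,.11)],.047)]:
        for b in bands:
            q=sel(c,r,*b)
            if len(q)>3: print(n,nm,b,len(q),"mean",q.mean(0).round(4),"mid",((q.min(0)+q.max(0))/2).round(4),"circ",fit(q,dia/2,c).round(4))
    # partition/back wall
    for lo,hi in[((.3,-.26),(.5,-.14)),((.5,-.1),(.65,.3)),((.5,-.5),(.65,-.2))]:
        q=X[(X[:,0]>lo[0])&(X[:,0]<hi[0])&(X[:,1]>lo[1])&(X[:,1]<hi[1])&(X[:,2]>.02)]
        if len(q): print(n,"wall",np.percentile(q,[1,50,99],axis=0).round(3).tolist())
p=np.load("top0.npz");X=p["X"];f=p["f"]
# tray outlines by colour, table-near
hsv=cv2.cvtColor(f,cv2.COLOR_BGR2HSV)
m=((hsv[...,0]>5)&(hsv[...,0]<30)&(hsv[...,1]>70)&(X[...,2]<.02)&(X[...,2]>-.01))
for nm,c,r in[("long",(.37,.298),.09),("sq",(.442,.088),.07),("dish",(.453,-.107),.06)]:
    q=X[m&(np.hypot(X[...,0]-c[0],X[...,1]-c[1])<r)]
    b=cv2.minAreaRect((q[:,:2]*1000).astype(np.float32));print(nm,len(q),b)
    print(cv2.minEnclosingCircle((q[:,:2]*1000).astype(np.float32)))
m=(hsv[...,1]<40)&(hsv[...,2]>120)&(abs(X[...,2]-.004)<.008)&(np.hypot(X[...,0]-.446,X[...,1]+.315)<.07)
print(X[m].mean(0),cv2.minAreaRect((X[m][:,:2]*1000).astype(np.float32)))
E
```

```text
top stamp (0.02, 0.05) 39 mean [ 0.45   -0.1049  0.0359] mid [ 0.4531 -0.1101  0.035 ] circ [ 0.4595 -0.1015]
top stamp (0.08, 0.1) 18 mean [ 0.454  -0.1038  0.0969] mid [ 0.4581 -0.1086  0.0958] circ [ 0.4586 -0.1099]
top stamp (0.104, 0.12) 71 mean [ 0.4569 -0.1097  0.1085] mid [ 0.4575 -0.1095  0.1092] circ [ 0.4435 -0.1085]
top weight (0.015, 0.035) 127 mean [0.4354 0.0824 0.0308] mid [0.4315 0.079  0.0252] circ [0.4428 0.0846]
top weight (0.04, 0.05) 6 mean [0.4447 0.0801 0.049 ] mid [0.4418 0.0802 0.0488] circ [0.44   0.1039]
top weight (0.05, 0.06) 62 mean [0.4402 0.0843 0.0539] mid [0.4405 0.0842 0.0547] circ [0.4155 0.0826]
top jar (0.02, 0.07) 88 mean [0.3854 0.2788 0.0463] mid [0.3942 0.2892 0.0455] circ [0.3943 0.2932]
top jar (0.07, 0.095) 68 mean [0.3864 0.2805 0.0816] mid [0.3925 0.2936 0.0824] circ [0.3951 0.2951]
top jar (0.098, 0.11) 189 mean [0.3942 0.2942 0.1026] mid [0.3939 0.2944 0.1028] circ [0.3932 0.2837]
top wall [[0.554, -0.094, 0.02], [0.569, 0.095, 0.032], [0.582, 0.296, 0.039]]
top wall [[0.503, -0.493, 0.02], [0.592, -0.406, 0.034], [0.61, -0.205, 0.109
[... 1187 characters left out ...]
 0.02], [0.586, -0.408, 0.032], [0.606, -0.206, 0.106]]
long 960 ((383.574462890625, 304.9580078125), (96.12921905517578, 138.13623046875), 78.22859191894531)
((381.49481201171875, 304.0499267578125), 80.44316101074219)
sq 649 ((445.1918640136719, 90.0123519897461), (96.43101501464844, 93.01384735107422), 11.41183853149414)
((445.4798278808594, 89.5037841796875), 63.331687927246094)
dish 584 ((460.6961669921875, -106.87081146240234), (96.45614624023438, 93.64966583251953), 2.2700655460357666)
((460.8802490234375, -107.97441864013672), 49.05885314941406)
[ 0.44716358 -0.31660168  0.00439685] ((449.13897705078125, -317.8918151855469), (69.41156768798828, 104.46604919433594), 6.079206943511963)
```

{"method": "arm_command", "body": {
  "deltas": [
    {"offset": [1.35, 3.15, 0], "yaw": 0, "hand": 8.5},
    {"offset": [1.35, 3.15, 0], "yaw": 0, "hand": 8.5},
    {"offset": [1.35, 3.15, 0], "yaw": 0, "hand": 8.5},
    {"offset": [1.35, 3.15, 0], "yaw": 0, "hand": 8.5},
    {"offset": [1.35, 3.15, 0], "yaw": 0, "hand": 8.5},
    {"offset": [1.35, 3.15, 0], "yaw": 0, "hand": 8.5},
    {"offset": [1.35, 3.15, 0], "yaw": 0, "hand": 8.5},
    {"offset": [1.35, 3.15, 0], "yaw": 0, "hand": 8.5},
    {"offset": [1.35, 3.15, 0], "yaw": 0, "hand": 8.5},
    {"offset": [1.35, 3.15, 0], "yaw": 0, "hand": 8.5},
    {"offset": [1.35, 3.15, 0], "yaw": 0, "hand": 8.5},
    {"offset": [1.35, 3.15, 0], "yaw": 0, "hand": 8.5},
    {"offset": [1.35, 3.15, 0], "yaw": 0, "hand": 8.5},
    {"offset": [1.35, 3.15, 0], "yaw": 0, "hand": 8.5},
    {"offset": [1.35, 3.15, 0], "yaw": 0, "hand": 8.5},
    {"offset": [1.35, 3.15, 0], "yaw": 0, "hand": 8.5},
    {"offset": [1.35, 3.15, 0], "yaw": 0, "hand": 8.5},
    {"offset": [1.35, 3.15, 0], "yaw": 0, "hand": 8.5},
    {"offset": [1.35, 3.15, 0], "yaw": 0, "hand": 8.5},
    {"offset": [1.35, 3.15, 0], "yaw": 0, "hand": 8.5}
  ]
}}

```text
time_s: 2.47
position: [0.4385, 0.0819, 0.2506]
ee_rot: [0.989, 0.148, 0.0, 0.0]
contact_force: [0.7, -0.7, 0.7]
grip_width: 0.993
```

```bash
python3 - <<'E'
from h import *
s=read_state();print(s["position"],s["ee_rot"],s["joint_pos"].round(3),s["qvel"].round(2))
for n in ["scene","top"]:
    p=snapshot(n)
    cv2.imwrite(f"pics/{n}1.png",cv2.resize(p["frame"],(800,600),interpolation=3))
    X=cloud(p);np.savez(f"{n}1.npz",X=X,d=p["depth"],f=p["frame"])
    for l in ["felt_mat_top","round_dish_floor","long_tray_floor"]:
        for r in silhouettes(p,l):
            m=r["mask"]&(p["depth"]>0);q=X[m]
            if len(q): print(n,l,round(r["confidence"],2),np.round(r["extent"]),m.sum(),np.round((q.min(0)+q.max(0))/2,3),np.round(np.percentile(q,[2,98],axis=0),3).tolist())
s=read_state();print(s["position"],s["time_s"],s["contact_force"])
E
```

```text
[0.43850223 0.08191793 0.25059854] [9.88972570e-01 1.48098168e-01 3.86677980e-04 1.97531712e-04] [ 0.029  0.079  1.756 -0.     1.305  1.302] [ 0.87  0.35 -0.39 -0.01  0.03  0.87]
scene felt_mat_top 0.69 [351. 224. 381. 254.] 720 [ 0.429 -0.317  0.003] [[0.38, -0.365, 0.0], [0.473, -0.271, 0.006]]
scene round_dish_floor 0.65 [282. 203. 313. 220.] 277 [ 0.45  -0.109  0.007] [[0.41, -0.151, 0.001], [0.487, -0.067, 0.012]]
scene long_tray_floor 0.63 [152. 177. 200. 196.] 417 [0.372 0.304 0.006] [[0.309, 0.252, 0.0], [0.436, 0.352, 0.012]]
top felt_mat_top 0.69 [334. 164. 371. 198.] 811 [ 0.432 -0.319  0.004] [[0.387, -0.363, -0.0], [0.476, -0.274, 0.009]]
top round_dish_floor 0.96 [270. 153. 300. 183.] 494 [ 0.458 -0.109  0.048] [[0.415, -0.15, -0.0], [0.499, -0.066, 0.016]]
top long_tray_floor 0.74 [133. 169. 172. 205.] 245 [0.389 0.301 0.007] [[0.328, 0.248, 0.001], [0.45, 0.353, 0.014]]
[0.43771075 0.07893651 0.25037938] 2.8667 [ 0.6845895  -0.36385017  0.3104262 ]
```

{"method": "arm_command", "body": {
  "deltas": [
    {"offset": [0.1, 0.45, -3.5], "yaw": 0, "hand": 8.5},
    {"offset": [0, 0, -3.5], "yaw": 0, "hand": 8.5},
    {"offset": [0, 0, -3.5], "yaw": 0, "hand": 8.5},
    {"offset": [0, 0, -3.5], "yaw": 0, "hand": 8.5},
    {"offset": [0, 0, -3], "yaw": 0, "hand": 8.5},
    {"offset": [0, 0, -2], "yaw": 0, "hand": 8.5},
    {"offset": [0, 0, -1.5], "yaw": 0, "hand": 8.5},
    {"offset": [0, 0, -1], "yaw": 0, "hand": 8.5},
    {"offset": [0, 0, 0], "yaw": 0, "hand": 8.5},
    {"offset": [0, 0, 0], "yaw": 0, "hand": 8.5},
    {"offset": [0, 0, 0], "yaw": 0, "hand": 8.5}
  ]
}}

```text
time_s: 3.78
position: [0.4398, 0.084, 0.0361]
ee_rot: [0.989, 0.147, 0.001, 0.0]
contact_force: [0.3, -0.3, -0.2]
grip_width: 0.995
```

{"method": "arm_command", "body": {
  "deltas": [
    {"offset": [0, 0, 0], "yaw": 0, "hand": 7},
    {"offset": [0, 0, 0], "yaw": 0, "hand": 6.2},
    {"offset": [0, 0, 0], "yaw": 0, "hand": 5.6},
    {"offset": [0, 0, 0], "yaw": 0, "hand": 5.2},
    {"offset": [0, 0, 0], "yaw": 0, "hand": 4.8},
    {"offset": [0, 0, 0], "yaw": 0, "hand": 4},
    {"offset": [0, 0, 0], "yaw": 0, "hand": 4},
    {"offset": [0, 0, 0], "yaw": 0, "hand": 4},
    {"offset": [0, 0, 0], "yaw": 0, "hand": 4},
    {"offset": [0, 0, 0], "yaw": 0, "hand": 4}
  ],
  "squeeze": 50
}}

```text
time_s: 4.62
position: [0.4394, 0.0851, 0.0363]
ee_rot: [0.989, 0.148, 0.0, -0.0]
contact_force: [-1.8, 2.2, 8.8]
grip_width: 0.561
```

{"method": "arm_command", "body": {
  "deltas": [
    {"offset": [0, 0, 0], "yaw": 0, "hand": 4},
    {"offset": [0, 0, 0], "yaw": 0, "hand": 4},
    {"offset": [0, 0, 0], "yaw": 0, "hand": 4}
  ]
}}

```text
time_s: 4.87
position: [0.4393, 0.0851, 0.0363]
ee_rot: [0.989, 0.148, 0.0, -0.0]
contact_force: [-1.6, 2.4, 9.2]
grip_width: 0.569
```

```bash
python3 - <<'E'
from h import *
s=read_state();print(s["position"],s["grip_width"],s["contact_force"])
p=snapshot("scene");cv2.imwrite("pics/s2.png",cv2.resize(p["frame"][130:230,180:310],None,fx=5,fy=5,interpolation=3))
E
```

```text
[0.43933647 0.0850931  0.03633845] 0.5687790580152472 [-1.61057604  2.35108107  9.20388089]
```

View pics/s2.png

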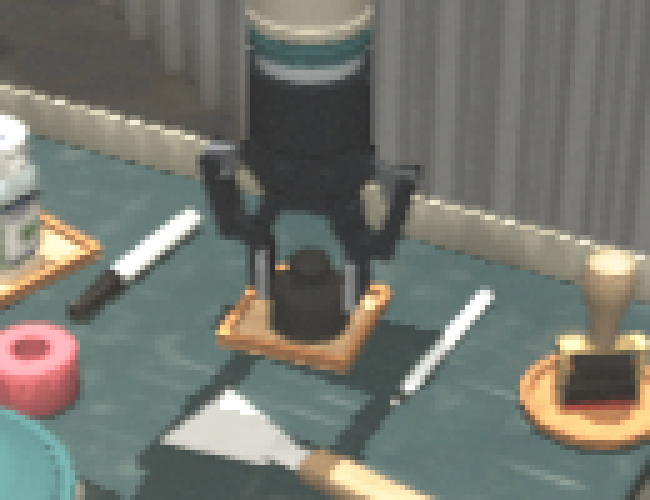

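The crop shows both pads closed on the iron body at about (310,300). I'll lift it and check.

{"method": "arm_command", "body": {
  "deltas": [
    {"offset": [0, 0, 0.5], "yaw": 0, "hand": 4},
    {"offset": [0, 0, 1], "yaw": 0, "hand": 4},
    {"offset": [0, 0, 1.5], "yaw": 0, "hand": 4},
    {"offset": [0, 0, 2], "yaw": 0, "hand": 4},
    {"offset": [0, 0, 2], "yaw": 0, "hand": 4},
    {"offset": [0, 0, 2], "yaw": 0, "hand": 4},
    {"offset": [0, 0, 2], "yaw": 0, "hand": 4},
    {"offset": [0, 0, 2], "yaw": 0, "hand": 4},
    {"offset": [0, 0, 0], "yaw": 0, "hand": 4},
    {"offset": [0, 0, 0], "yaw": 0, "hand": 4}
  ]
}}

```text
time_s: 5.75
position: [0.4393, 0.0846, 0.1655]
ee_rot: [0.989, 0.148, 0.001, 0.0]
contact_force: [-0.3, -0.7, -3.8]
grip_width: 0.561
```

```bash
python3 - <<'E'
from h import *
s=read_state();print(s["position"],s["grip_width"],s["contact_force"])
p=snapshot("scene");cv2.imwrite("pics/s3.png",cv2.resize(p["frame"][110:230,180:310],None,fx=5,fy=5,interpolation=3))
E
```

```text
[0.43930659 0.08459701 0.16554219] 0.5610971939274176 [-0.27890766 -0.67657645 -3.81455473]
```

View pics/s3.png

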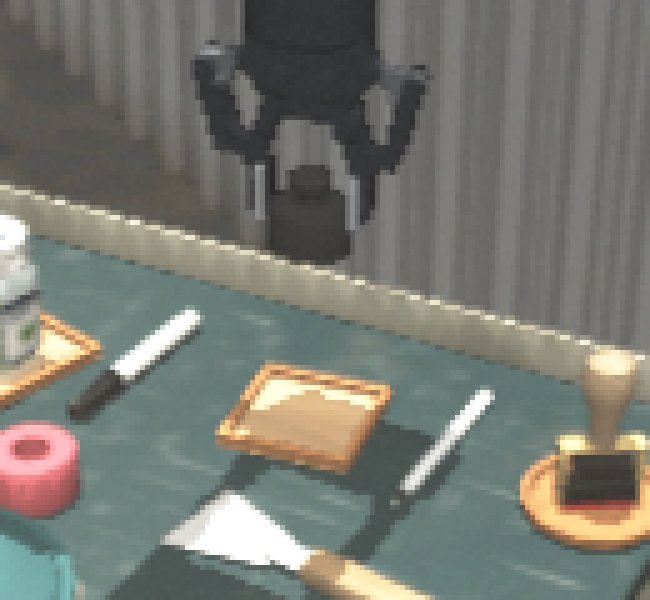

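Weight is held level. Now over to the mat.

{"method": "arm_command", "body": {
  "deltas": [
    {"offset": [0, -1, 2], "yaw": 0, "hand": 4},
    {"offset": [0, -2, 0], "yaw": 0, "hand": 4},
    {"offset": [0, -3, 0], "yaw": 0, "hand": 4},
    {"offset": [0, -3, 0], "yaw": 0, "hand": 4},
    {"offset": [0, -3, 0], "yaw": 0, "hand": 4},
    {"offset": [-0.4, -3, 0], "yaw": 0, "hand": 4},
    {"offset": [-0.4, -3, 0], "yaw": 0, "hand": 4},
    {"offset": [0, -3, 0], "yaw": 0, "hand": 4},
    {"offset": [0, -3, 0], "yaw": 0, "hand": 4},
    {"offset": [0, -3, 0], "yaw": 0, "hand": 4},
    {"offset": [0, -3, 0], "yaw": 0, "hand": 4},
    {"offset": [0, -3, 0], "yaw": 0, "hand": 4},
    {"offset": [0, -3, 0], "yaw": 0, "hand": 4},
    {"offset": [0, -2.3, 0], "yaw": 0, "hand": 4},
    {"offset": [0, -1.5, 0], "yaw": 0, "hand": 4},
    {"offset": [0, -0.5, -2], "yaw": 0, "hand": 4},
    {"offset": [0, 0, -3], "yaw": 0, "hand": 4},
    {"offset": [0, 0, -3], "yaw": 0, "hand": 4},
    {"offset": [0, 0, -2], "yaw": 0, "hand": 4},
    {"offset": [0, 0, 0], "yaw": 0, "hand": 4}
  ]
}}

```text
time_s: 7.47
position: [0.4275, -0.3146, 0.0797]
ee_rot: [0.989, 0.148, -0.004, -0.005]
contact_force: [-1.8, 0.2, -3.4]
grip_width: 0.563
```

{"method": "arm_command", "body": {
  "deltas": [
    {"offset": [0, 0, -1.5], "yaw": 0, "hand": 4},
    {"offset": [0, 0, -1.5], "yaw": 0, "hand": 4},
    {"offset": [0, 0, -0.8], "yaw": 0, "hand": 4},
    {"offset": [0, 0, -0.4], "yaw": 0, "hand": 4},
    {"offset": [0, 0, -0.3], "yaw": 0, "hand": 4},
    {"offset": [0, 0, 0], "yaw": 0, "hand": 4},
    {"offset": [0, 0, 0], "yaw": 0, "hand": 4},
    {"offset": [0, 0, 0], "yaw": 0, "hand": 4}
  ]
}}

```text
time_s: 8.13
position: [0.4316, -0.3188, 0.0411]
ee_rot: [0.989, 0.148, 0.0, 0.001]
contact_force: [-0.9, 0.5, -3.5]
grip_width: 0.567
```

{"method": "arm_command", "body": {
  "deltas": [
    {"offset": [0, 0, -0.3], "yaw": 0, "hand": 4},
    {"offset": [0, 0, -0.2], "yaw": 0, "hand": 4},
    {"offset": [0, 0, 0], "yaw": 0, "hand": 4},
    {"offset": [0, 0, 0], "yaw": 0, "hand": 4}
  ]
}}

```text
time_s: 8.47
position: [0.4316, -0.3188, 0.0364]
ee_rot: [0.989, 0.148, 0.0, 0.001]
contact_force: [-1.1, 0.8, 5.4]
grip_width: 0.567
```

{"method": "arm_command", "body": {
  "deltas": [
    {"offset": [0, 0, 0], "yaw": 0, "hand": 5},
    {"offset": [0, 0, 0], "yaw": 0, "hand": 6},
    {"offset": [0, 0, 0], "yaw": 0, "hand": 7},
    {"offset": [0, 0, 0], "yaw": 0, "hand": 8.5},
    {"offset": [0, 0, 0], "yaw": 0, "hand": 8.5},
    {"offset": [0, 0, 0], "yaw": 0, "hand": 8.5},
    {"offset": [0, 0, 0], "yaw": 0, "hand": 8.5}
  ]
}}

```text
time_s: 9.05
position: [0.4312, -0.3183, 0.0352]
ee_rot: [0.989, 0.148, -0.0, -0.0]
contact_force: [0.3, -0.7, 0.0]
grip_width: 0.996
```

```bash
python3 - <<'E'
from h import *
s=read_state();print(s["position"],s["grip_width"],s["contact_force"])
p=snapshot("scene");cv2.imwrite("pics/s4.png",cv2.resize(p["frame"][140:270,300:430],None,fx=4.5,fy=4.5,interpolation=3))
E
```

```text
[ 0.4311608  -0.31834548  0.03522467] 0.9961661280979263 [ 2.74391863e-01 -7.16751461e-01  4.19201696e-04]
```

View pics/s4.png

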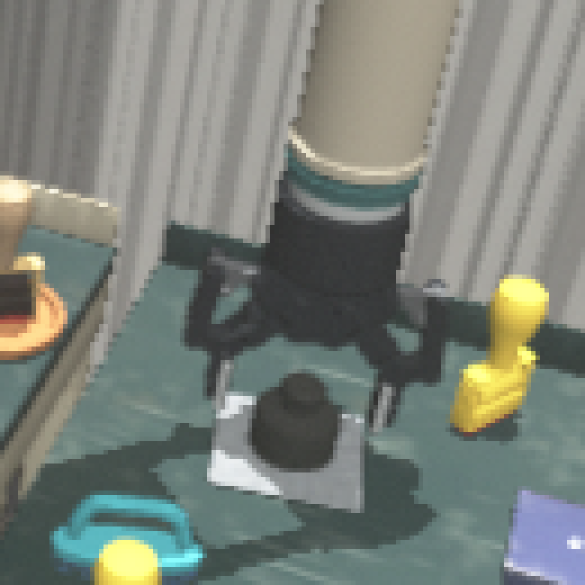

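{"method": "arm_command", "body": {
  "deltas": [
    {"offset": [0, 0, 2], "yaw": 0, "hand": 8.5},
    {"offset": [0, 0, 3.5], "yaw": 0, "hand": 8.5},
    {"offset": [0, 0, 3.5], "yaw": 0, "hand": 8.5},
    {"offset": [0, 0, 3.5], "yaw": 0, "hand": 8.5},
    {"offset": [0, 0, 3.5], "yaw": 0, "hand": 8.5},
    {"offset": [0, 1, 3.5], "yaw": 0, "hand": 8.5},
    {"offset": [0, 2, 1], "yaw": 0, "hand": 8.5},
    {"offset": [0, 3.4, 0], "yaw": 0, "hand": 8.5},
    {"offset": [0, 3.4, 0], "yaw": 0, "hand": 8.5},
    {"offset": [0, 3.4, 0], "yaw": 0, "hand": 8.5},
    {"offset": [0, 3.4, 0], "yaw": 0, "hand": 8.5},
    {"offset": [0, 3.4, 0], "yaw": 0, "hand": 8.5},
    {"offset": [0, 3.4, 0], "yaw": 0, "hand": 8.5},
    {"offset": [0, 3.4, 0], "yaw": 0, "hand": 8.5},
    {"offset": [0, 3.4, 0], "yaw": 0, "hand": 8.5}
  ]
}}

```text
time_s: 10.35
position: [0.4307, -0.0148, 0.2404]
ee_rot: [0.989, 0.148, 0.0, 0.0]
contact_force: [1.2, -0.3, 0.5]
grip_width: 0.997
```

{"method": "arm_command", "body": {
  "deltas": [
    {"offset": [-0.4, 3.4, 0], "yaw": 0, "hand": 8.5},
    {"offset": [-0.4, 3.4, 0], "yaw": 0, "hand": 8.5},
    {"offset": [-0.4, 3.4, 0], "yaw": 0, "hand": 8.5},
    {"offset": [-0.4, 3.4, 0], "yaw": 0, "hand": 8.5},
    {"offset": [-0.4, 3.4, 0], "yaw": 0, "hand": 8.5},
    {"offset": [-0.4, 3.4, 0], "yaw": 0, "hand": 8.5},
    {"offset": [-0.4, 3.4, 0], "yaw": 0, "hand": 8.5},
    {"offset": [-0.5, 3.4, 0], "yaw": 0, "hand": 8.5},
    {"offset": [-0.5, 3, 0], "yaw": 0, "hand": 8.5},
    {"offset": [-0.1, 1, 0], "yaw": 0, "hand": 8.5},
    {"offset": [0, 0, 0], "yaw": 0, "hand": 8.5},
    {"offset": [0, 0, 0], "yaw": 0, "hand": 8.5},
    {"offset": [0, 0, 0], "yaw": 0, "hand": 8.5}
  ]
}}

```text
time_s: 11.43
position: [0.3921, 0.2943, 0.2402]
ee_rot: [0.989, 0.148, -0.0, 0.001]
contact_force: [0.1, 0.9, 0.8]
grip_width: 0.997
```

```bash
python3 - <<'E'
from h import *
s=read_state();print(s["position"],s["joint_pos"].round(2),s["contact_force"])
p=snapshot("scene");cv2.imwrite("pics/s5.png",cv2.resize(p["frame"][60:240,110:330],None,fx=3.5,fy=3.3,interpolation=3))
E
```

```text
[0.39214633 0.29432366 0.24016471] [ 0.5   0.16  1.69 -0.    1.29  1.78] [0.0583584  0.86880409 0.82970171]
```

View pics/s5.png

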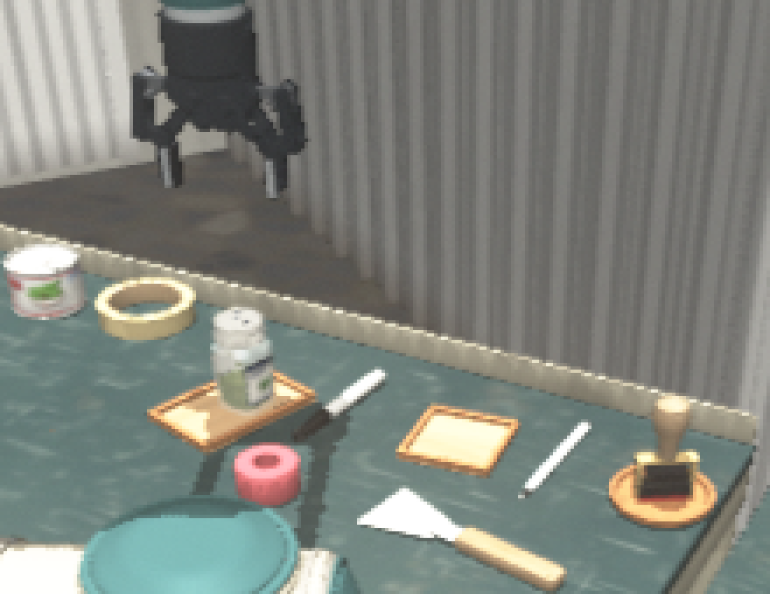

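The view is clear: the jar stands at crop (245,360), the square tray is empty, and the gripper is above the jar. Descending.

{"method": "arm_command", "body": {
  "deltas": [
    {"offset": [0, 0, -2], "yaw": 0, "hand": 8.5},
    {"offset": [0, 0, -3.5], "yaw": 0, "hand": 8.5},
    {"offset": [0, 0, -3], "yaw": 0, "hand": 8.5},
    {"offset": [0, 0, -3], "yaw": 0, "hand": 8.5},
    {"offset": [0, 0, -3], "yaw": 0, "hand": 8.5},
    {"offset": [0, 0, -2], "yaw": 0, "hand": 8.5},
    {"offset": [0, 0, -1.5], "yaw": 0, "hand": 8.5},
    {"offset": [0, 0, 0], "yaw": 0, "hand": 8.5},
    {"offset": [0, 0, 0], "yaw": 0, "hand": 8.5},
    {"offset": [0, 0, 0], "yaw": 0, "hand": 7},
    {"offset": [0, 0, 0], "yaw": 0, "hand": 6},
    {"offset": [0, 0, 0], "yaw": 0, "hand": 5.4},
    {"offset": [0, 0, 0], "yaw": 0, "hand": 5},
    {"offset": [0, 0, 0], "yaw": 0, "hand": 4.6},
    {"offset": [0, 0, 0], "yaw": 0, "hand": 4},
    {"offset": [0, 0, 0], "yaw": 0, "hand": 3.5},
    {"offset": [0, 0, 0], "yaw": 0, "hand": 3.5},
    {"offset": [0, 0, 0], "yaw": 0, "hand": 3.5},
    {"offset": [0, 0, 0], "yaw": 0, "hand": 3.5},
    {"offset": [0, 0, 0], "yaw": 0, "hand": 3.5}
  ],
  "squeeze": 30
}}

```text
time_s: 13.15
position: [0.393, 0.2958, 0.0617]
ee_rot: [0.989, 0.148, 0.001, -0.0]
contact_force: [-0.2, -2.2, 6.1]
grip_width: 0.584
```

{"method": "arm_command", "body": {
  "deltas": [
    {"offset": [0, 0, 0.5], "yaw": 0, "hand": 3.5},
    {"offset": [0, 0, 1], "yaw": 0, "hand": 3.5},
    {"offset": [0, 0, 1], "yaw": 0, "hand": 3.5},
    {"offset": [0, 0, 1.5], "yaw": 0, "hand": 3.5},
    {"offset": [0, 0, 1], "yaw": 0, "hand": 3.5},
    {"offset": [0, 0, 0], "yaw": 0, "hand": 3.5},
    {"offset": [0, 0, 0], "yaw": 0, "hand": 3.5}
  ]
}}

```text
time_s: 13.73
position: [0.3923, 0.2958, 0.1109]
ee_rot: [0.989, 0.148, 0.001, -0.0]
contact_force: [0.9, 0.2, -1.7]
grip_width: 0.58
```

```bash
python3 - <<'E'
from h import *
s=read_state();print(s["position"],s["joint_pos"].round(2),s["contact_force"])
p=snapshot("scene");cv2.imwrite("pics/s6.png",cv2.resize(p["frame"][90:220,110:250],None,fx=4,fy=4,interpolation=3))
E
```

```text
[0.39230903 0.29582868 0.11085161] [0.5  0.28 1.89 0.   0.97 1.78] [ 0.85580579  0.1558757  -1.74417084]
```

View pics/s6.png

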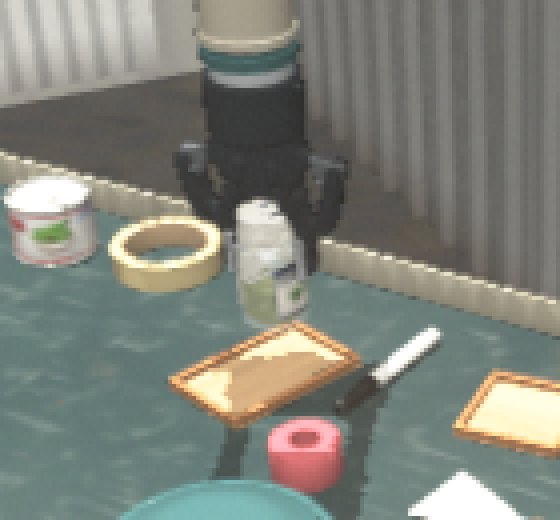

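Lifted, perhaps with a slight lean. I'll measure it.

```bash
cat >> h.py <<'E'
def axis_fit(q,rad,c0,z0):
    from scipy.optimize import least_squares
    def f(p):
        d=np.array([p[2],p[3],1.]);d/=np.linalg.norm(d)
        w=q-np.array([p[0],p[1],z0]);return np.linalg.norm(np.cross(w,d),axis=1)-rad
    return least_squares(f,[c0[0],c0[1],0,0],loss="soft_l1",f_scale=.002).x
E
python3 - <<'E'
from h import *
for n in["scene","top"]:
    z=np.load(n+"0.npz");X=z["X"].reshape(-1,3)
    q=X[(np.hypot(X[:,0]-.392,X[:,1]-.294)<.04)&(X[:,2]>.015)&(X[:,2]<.065)];print("before",n,len(q),axis_fit(q,.0235,(.392,.294),.053).round(3))
    p=snapshot(n);X=cloud(p)
    for r in silhouettes(p,"jar_center"):
        q=X[r["mask"]];print(n,r["confidence"],r["extent"],len(q),np.percentile(q,[2,50,98],axis=0).round(3).tolist())
        q=q[(q[:,2]>.065)&(q[:,2]<.12)&(np.hypot(q[:,0]-.392,q[:,1]-.296)<.04)]
        if len(q)>20: print("now",len(q),axis_fit(q,.0235,(.392,.296),.1).round(3))
E
```

```text
before scene 214 [ 0.39   0.294  0.012 -0.002]
scene 0.94 [165.2, 138.8, 188.5, 174.6] 463 [[0.365, 0.27, 0.056], [0.372, 0.283, 0.106], [0.401, 0.313, 0.151]]
now 240 [0.389 0.295 0.012 0.061]
scene 0.7 [283.1, 204.3, 312.9, 219.9] 271 [[0.409, -0.152, 0.001], [0.441, -0.123, 0.005], [0.489, -0.067, 0.015]]
before top 85 [0.394 0.293 0.01  0.025]
top 0.66 [139.4, 179.9, 158.2, 193.6] 176 [[0.37, 0.27, 0.061], [0.376, 0.279, 0.118], [0.393, 0.304, 0.157]]
now 81 [ 0.392  0.294 -0.01   0.029]
```

{"method": "arm_command", "body": {
  "deltas": [
    {"offset": [0.3, -1, 1], "yaw": 0, "hand": 3.5},
    {"offset": [0.5, -2, 1], "yaw": 0, "hand": 3.5},
    {"offset": [0.6, -2.5, 0], "yaw": 0, "hand": 3.5},
    {"offset": [0.6, -2.5, 0], "yaw": 0, "hand": 3.5},
    {"offset": [0.6, -2.5, 0], "yaw": 0, "hand": 3.5},
    {"offset": [0.6, -2.5, 0], "yaw": 0, "hand": 3.5},
    {"offset": [0.6, -2.5, 0], "yaw": 0, "hand": 3.5},
    {"offset": [0.6, -2.5, 0], "yaw": 0, "hand": 3.5},
    {"offset": [0.5, -1.7, 0], "yaw": 0, "hand": 3.5},
    {"offset": [0.2, -1, 0], "yaw": 0, "hand": 3.5},
    {"offset": [0, 0, -1.5], "yaw": 0, "hand": 3.5},
    {"offset": [0, 0, -1.5], "yaw": 0, "hand": 3.5},
    {"offset": [0, 0, -1.5], "yaw": 0, "hand": 3.5},
    {"offset": [0, 0, -1], "yaw": 0, "hand": 3.5},
    {"offset": [0, 0, -0.5], "yaw": 0, "hand": 3.5},
    {"offset": [0, 0, 0], "yaw": 0, "hand": 3.5},
    {"offset": [0, 0, 0], "yaw": 0, "hand": 3.5},
    {"offset": [0, 0, 0], "yaw": 0, "hand": 3.5}
  ]
}}

```text
time_s: 15.48
position: [0.4438, 0.0887, 0.071]
ee_rot: [0.989, 0.148, 0.001, 0.0]
contact_force: [-0.3, -0.2, -0.7]
grip_width: 0.583
```

```bash
python3 - <<'E'
from h import *
p=snapshot("top");cv2.imwrite("pics/t7.png",cv2.resize(p["frame"][140:210,190:260],None,fx=8,fy=8,interpolation=3))
p=snapshot("scene");cv2.imwrite("pics/s7.png",cv2.resize(p["frame"][130:230,190:290],None,fx=6,fy=6,interpolation=3))
E
```

```text
(no output)
```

View pics/s7.png

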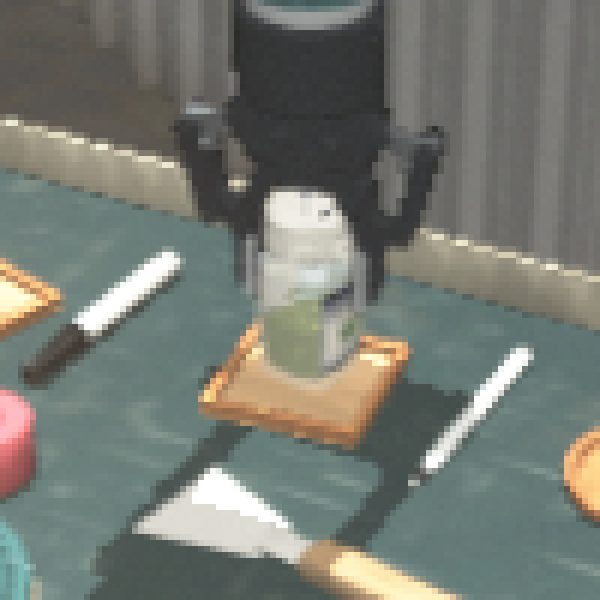

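Jar hovers about 9 mm above the square tray floor, well inside it. Lower gently and release.

{"method": "arm_command", "body": {
  "deltas": [
    {"offset": [0, 0, -0.4], "yaw": 0, "hand": 3.5},
    {"offset": [0, 0, -0.3], "yaw": 0, "hand": 3.5},
    {"offset": [0, 0, -0.2], "yaw": 0, "hand": 3.5},
    {"offset": [0, 0, 0], "yaw": 0, "hand": 3.5},
    {"offset": [0, 0, 0], "yaw": 0, "hand": 3.5},
    {"offset": [0, 0, 0], "yaw": 0, "hand": 3.5}
  ]
}}

```text
time_s: 16.08
position: [0.4431, 0.0886, 0.0617]
ee_rot: [0.989, 0.148, 0.0, 0.0]
contact_force: [-1.1, -0.4, 5.6]
grip_width: 0.578
```

Contact felt; opening gradually.

{"method": "arm_command", "body": {
  "deltas": [
    {"offset": [0, 0, 0], "yaw": 0, "hand": 4.7},
    {"offset": [0, 0, 0], "yaw": 0, "hand": 4.9},
    {"offset": [0, 0, 0], "yaw": 0, "hand": 5.1},
    {"offset": [0, 0, 0], "yaw": 0, "hand": 5.3},
    {"offset": [0, 0, 0], "yaw": 0, "hand": 5.6},
    {"offset": [0, 0, 0], "yaw": 0, "hand": 6.2},
    {"offset": [0, 0, 0], "yaw": 0, "hand": 7},
    {"offset": [0, 0, 0], "yaw": 0, "hand": 8.5},
    {"offset": [0, 0, 0], "yaw": 0, "hand": 8.5},
    {"offset": [0, 0, 0], "yaw": 0, "hand": 8.5},
    {"offset": [0, 0, 0], "yaw": 0, "hand": 8.5}
  ]
}}

```text
time_s: 17.0
position: [0.4432, 0.0886, 0.0613]
ee_rot: [0.989, 0.148, -0.0, 0.0]
contact_force: [-0.6, 0.1, 0.8]
grip_width: 0.997
```

{"method": "arm_command", "body": {
  "deltas": [
    {"offset": [0, 0, 1], "yaw": 0, "hand": 8.5},
    {"offset": [0, 0, 2], "yaw": 0, "hand": 8.5},
    {"offset": [0, 0, 3], "yaw": 0, "hand": 8.5},
    {"offset": [0, 0, 3.5], "yaw": 0, "hand": 8.5},
    {"offset": [0, 0, 3.5], "yaw": 0, "hand": 8.5},
    {"offset": [0, 0, 3], "yaw": 0, "hand": 8.5},
    {"offset": [0, 0, 0], "yaw": 0, "hand": 8.5},
    {"offset": [0, 0, 0], "yaw": 0, "hand": 8.5}
  ]
}}

```text
time_s: 17.67
position: [0.4442, 0.0887, 0.2231]
ee_rot: [0.989, 0.148, 0.002, 0.0]
contact_force: [-0.6, -0.7, 0.1]
grip_width: 0.997
```

```bash
python3 - <<'E'
from h import *
print(read_state()["position"])
p=snapshot("scene");X=cloud(p).reshape(-1,3);cv2.imwrite("pics/s8.png",cv2.resize(p["frame"][90:230,190:330],None,fx=4,fy=4,interpolation=3))
q=X[(np.hypot(X[:,0]-.443,X[:,1]-.089)<.04)&(X[:,2]>.015)&(X[:,2]<.065)];print(len(q),axis_fit(q,.0235,(.443,.089),.053).round(3))
E
```

```text
[0.44418336 0.08865706 0.2230522 ]
234 [ 0.44   0.087 -0.015 -0.014]
```

View pics/s8.png

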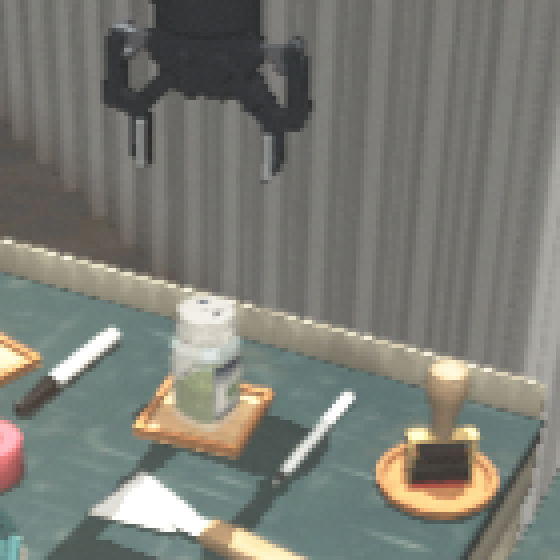

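{"method": "arm_command", "body": {
  "deltas": [
    {"offset": [0.1, -1.5, 0], "yaw": 0, "hand": 8.5},
    {"offset": [0.2, -3, 0], "yaw": 0, "hand": 8.5},
    {"offset": [0.2, -3, 0], "yaw": 0, "hand": 8.5},
    {"offset": [0.2, -3, 0], "yaw": 0, "hand": 8.5},
    {"offset": [0.2, -3, 0], "yaw": 0, "hand": 8.5},
    {"offset": [0.2, -3, 0], "yaw": 0, "hand": 8.5},
    {"offset": [0.2, -2.2, 0], "yaw": 0, "hand": 8.5},
    {"offset": [0.1, -1, 0], "yaw": 0, "hand": 8.5},
    {"offset": [0, 0, -2], "yaw": 0, "hand": 8.5},
    {"offset": [0, 0, -3], "yaw": 0, "hand": 8.5},
    {"offset": [0, 0, -3], "yaw": 0, "hand": 8.5},
    {"offset": [0, 0, -2.5], "yaw": 0, "hand": 8.5},
    {"offset": [0, 0, -1.5], "yaw": 0, "hand": 8.5},
    {"offset": [0, 0, -0.9], "yaw": 0, "hand": 8.5},
    {"offset": [0, 0, 0], "yaw": 0, "hand": 8.5},
    {"offset": [0, 0, 0], "yaw": 0, "hand": 8.5},
    {"offset": [0, 0, 0], "yaw": 0, "hand": 8.5}
  ]
}}

```text
time_s: 19.13
position: [0.4578, -0.1084, 0.093]
ee_rot: [0.989, 0.148, 0.001, 0.0]
contact_force: [0.7, 0.0, 0.5]
grip_width: 0.994
```

```bash
python3 - <<'E'
from h import *
print(read_state()["position"])
p=snapshot("scene");cv2.imwrite("pics/s9.png",cv2.resize(p["frame"][130:240,240:350],None,fx=5.4,fy=5.4,interpolation=3))
p=snapshot("top");cv2.imwrite("pics/t9.png",cv2.resize(p["frame"][120:200,240:320],None,fx=7,fy=7,interpolation=3))
E
```

```text
[ 0.45782239 -0.10837094  0.0929687 ]
```

View pics/s9.png

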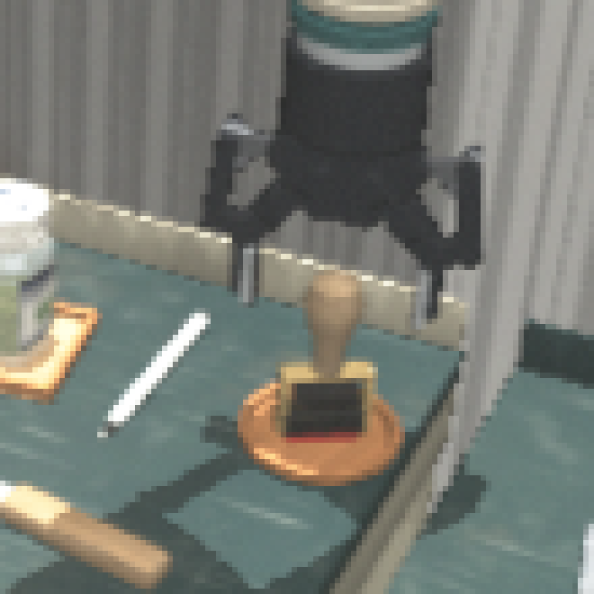

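View pics/t9.png

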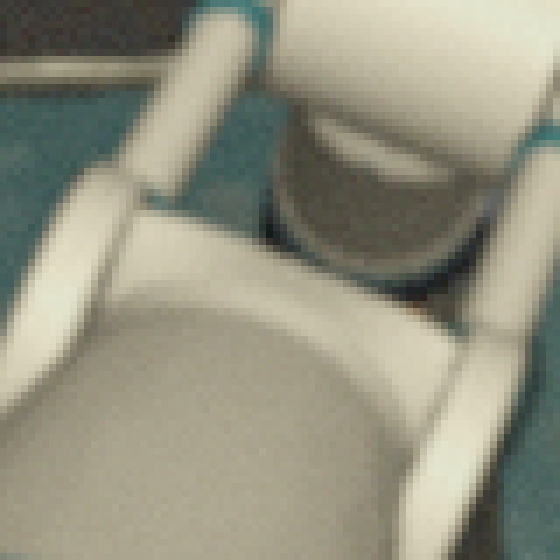

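The wooden grip at (335,300) is centred between the pads. Close gently.

{"method": "arm_command", "body": {
  "deltas": [
    {"offset": [0, 0, 0], "yaw": 0, "hand": 7},
    {"offset": [0, 0, 0], "yaw": 0, "hand": 6},
    {"offset": [0, 0, 0], "yaw": 0, "hand": 5.2},
    {"offset": [0, 0, 0], "yaw": 0, "hand": 4.5},
    {"offset": [0, 0, 0], "yaw": 0, "hand": 4},
    {"offset": [0, 0, 0], "yaw": 0, "hand": 3.7},
    {"offset": [0, 0, 0], "yaw": 0, "hand": 3.5},
    {"offset": [0, 0, 0], "yaw": 0, "hand": 3.3},
    {"offset": [0, 0, 0], "yaw": 0, "hand": 3.1},
    {"offset": [0, 0, 0], "yaw": 0, "hand": 2.8},
    {"offset": [0, 0, 0], "yaw": 0, "hand": 2.4},
    {"offset": [0, 0, 0], "yaw": 0, "hand": 2},
    {"offset": [0, 0, 0], "yaw": 0, "hand": 2},
    {"offset": [0, 0, 0], "yaw": 0, "hand": 2}
  ],
  "squeeze": 35
}}

```text
time_s: 20.4
position: [0.4574, -0.1085, 0.0925]
ee_rot: [0.989, 0.148, 0.0, 0.0]
contact_force: [-0.0, 0.2, 2.5]
grip_width: 0.351
```

```bash
python3 - <<'E'
from h import *
print(read_state()["position"])
p=snapshot("scene");cv2.imwrite("pics/s10.png",cv2.resize(p["frame"][130:240,240:350],None,fx=5.4,fy=5.4,interpolation=3))
E
```

```text
[ 0.45741885 -0.10850941  0.09253436]
```

View pics/s10.png

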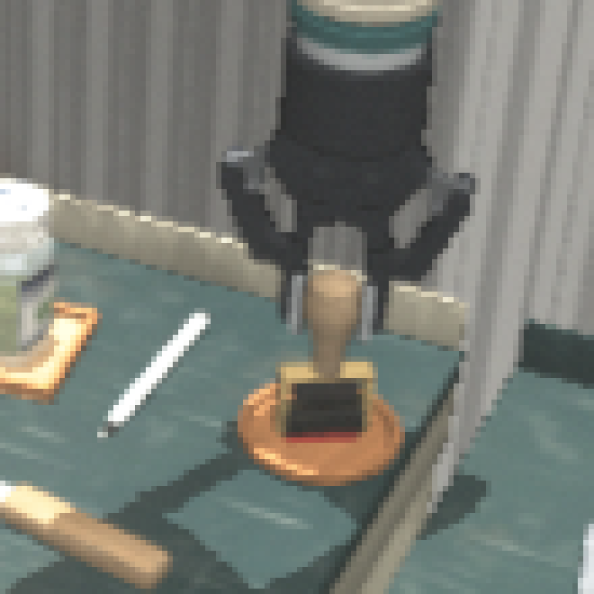

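{"method": "arm_command", "body": {
  "deltas": [
    {"offset": [0, 0, 0.5], "yaw": 0, "hand": 2},
    {"offset": [0, 0, 1], "yaw": 0, "hand": 2},
    {"offset": [0, 0, 1.5], "yaw": 0, "hand": 2},
    {"offset": [0, 0, 2], "yaw": 0, "hand": 2},
    {"offset": [0, 0, 2], "yaw": 0, "hand": 2},
    {"offset": [0, 0, 2], "yaw": 0, "hand": 2},
    {"offset": [0, 0, 2], "yaw": 0, "hand": 2},
    {"offset": [0, 0, 2], "yaw": 0, "hand": 2},
    {"offset": [0, 0, 1], "yaw": 0, "hand": 2},
    {"offset": [0, 0, 0], "yaw": 0, "hand": 2}
  ]
}}

```text
time_s: 21.28
position: [0.4581, -0.1087, 0.2343]
ee_rot: [0.989, 0.148, 0.002, 0.001]
contact_force: [0.5, -0.0, -1.3]
grip_width: 0.353
```

```bash
python3 - <<'E'
from h import *
s=read_state();print(s["position"],s["contact_force"],s["grip_width"])
p=snapshot("scene");cv2.imwrite("pics/s11.png",cv2.resize(p["frame"][80:220,220:360],None,fx=4,fy=4,interpolation=3))
E
```

```text
[ 0.45813676 -0.10871373  0.23429092] [ 0.5094669  -0.03543516 -1.28316464] 0.353427792439589
```

View pics/s11.png

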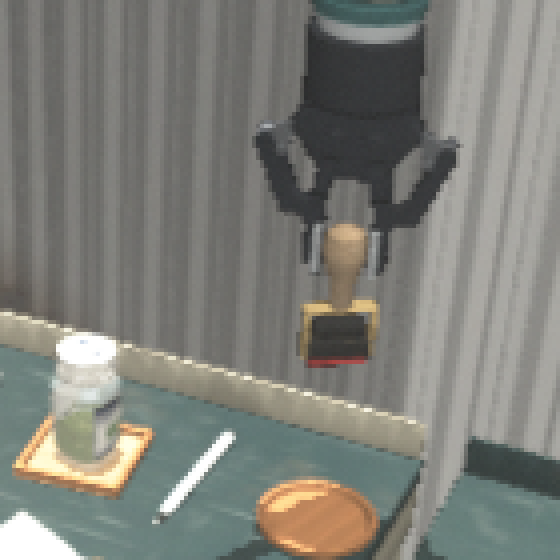

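{"method": "arm_command", "body": {
  "deltas": [
    {"offset": [-0.1, 0.7, 0], "yaw": 0, "hand": 2},
    {"offset": [-0.3, 1.5, 0], "yaw": 0, "hand": 2},
    {"offset": [-0.45, 2.5, 0], "yaw": 0, "hand": 2},
    {"offset": [-0.45, 2.5, 0], "yaw": 0, "hand": 2},
    {"offset": [-0.45, 2.5, 0], "yaw": 0, "hand": 2},
    {"offset": [-0.45, 2.5, 0], "yaw": 0, "hand": 2},
    {"offset": [-0.45, 2.5, 0], "yaw": 0, "hand": 2},
    {"offset": [-0.45, 2.5, 0], "yaw": 0, "hand": 2},
    {"offset": [-0.45, 2.5, 0], "yaw": 0, "hand": 2},
    {"offset": [-0.45, 2.5, 0], "yaw": 0, "hand": 2},
    {"offset": [-0.45, 2.5, 0], "yaw": 0, "hand": 2},
    {"offset": [-0.45, 2.5, 0], "yaw": 0, "hand": 2},
    {"offset": [-0.45, 2.5, 0], "yaw": 0, "hand": 2},
    {"offset": [-0.45, 2.5, 0], "yaw": 0, "hand": 2},
    {"offset": [-0.45, 2.5, 0], "yaw": 0, "hand": 2},
    {"offset": [-0.45, 2.5, 0], "yaw": 0, "hand": 2},
    {"offset": [-0.45, 2.2, 0], "yaw": 0, "hand": 2},
    {"offset": [-0.3, 1.2, 0], "yaw": 0, "hand": 2},
    {"offset": [-0.1, 0.6, 0], "yaw": 0, "hand": 2},
    {"offset": [0, 0, 0], "yaw": 0, "hand": 2}
  ]
}}

```text
time_s: 23.0
position: [0.3804, 0.3043, 0.2308]
ee_rot: [0.989, 0.149, -0.002, 0.0]
contact_force: [-1.0, -0.5, -0.5]
grip_width: 0.355
```

{"method": "arm_command", "body": {
  "deltas": [
    {"offset": [0, 0, -1], "yaw": 0, "hand": 2},
    {"offset": [0, 0, -2], "yaw": 0, "hand": 2},
    {"offset": [0, 0, -2], "yaw": 0, "hand": 2},
    {"offset": [0, 0, -2], "yaw": 0, "hand": 2},
    {"offset": [0, 0, -2], "yaw": 0, "hand": 2},
    {"offset": [0, 0, -2], "yaw": 0, "hand": 2},
    {"offset": [0, 0, -1], "yaw": 0, "hand": 2},
    {"offset": [0, 0, -0.5], "yaw": 0, "hand": 2},
    {"offset": [0, 0, 0], "yaw": 0, "hand": 2},
    {"offset": [0, 0, 0], "yaw": 0, "hand": 2},
    {"offset": [0, 0, 0], "yaw": 0, "hand": 2}
  ]
}}

```text
time_s: 23.92
position: [0.3823, 0.3036, 0.108]
ee_rot: [0.989, 0.148, 0.001, -0.0]
contact_force: [1.0, 0.5, -1.4]
grip_width: 0.353
```

```bash
python3 - <<'E'
from h import *
s=read_state();print(s["position"],s["contact_force"],s["grip_width"])
p=snapshot("scene");cv2.imwrite("pics/s12.png",cv2.resize(p["frame"][100:220,110:230],None,fx=4.5,fy=4.5,interpolation=3))
E
```

```text
[0.38233658 0.30356154 0.10796253] [ 0.96009477  0.54121633 -1.41451745] 0.35294713085449075
```

View pics/s12.png

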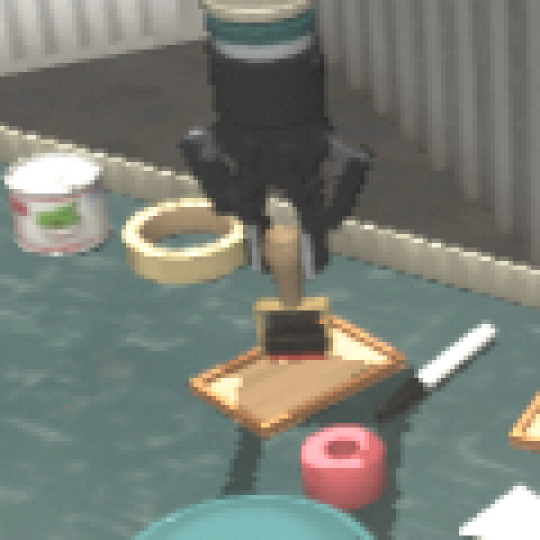

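It is hanging centred over the long tray: its foot is at (297,358), about 15 mm up, and the tray centre is at (298,378). Lower it.

{"method": "arm_command", "body": {
  "deltas": [
    {"offset": [0, 0, -0.5], "yaw": 0, "hand": 2},
    {"offset": [0, 0, -0.4], "yaw": 0, "hand": 2},
    {"offset": [0, 0, -0.3], "yaw": 0, "hand": 2},
    {"offset": [0, 0, -0.2], "yaw": 0, "hand": 2},
    {"offset": [0, 0, -0.1], "yaw": 0, "hand": 2},
    {"offset": [0, 0, 0], "yaw": 0, "hand": 2},
    {"offset": [0, 0, 0], "yaw": 0, "hand": 2},
    {"offset": [0, 0, 0], "yaw": 0, "hand": 2}
  ]
}}

```text
time_s: 24.63
position: [0.3819, 0.3037, 0.0926]
ee_rot: [0.989, 0.148, 0.0, 0.0]
contact_force: [0.3, 0.1, 1.9]
grip_width: 0.352
```

Foot contact. Open gently (slightly, then fully).

{"method": "arm_command", "body": {
  "deltas": [
    {"offset": [0, 0, 0], "yaw": 0, "hand": 3},
    {"offset": [0, 0, 0], "yaw": 0, "hand": 3.2},
    {"offset": [0, 0, 0], "yaw": 0, "hand": 3.4},
    {"offset": [0, 0, 0], "yaw": 0, "hand": 3.6},
    {"offset": [0, 0, 0], "yaw": 0, "hand": 4},
    {"offset": [0, 0, 0], "yaw": 0, "hand": 4.6},
    {"offset": [0, 0, 0], "yaw": 0, "hand": 5.5},
    {"offset": [0, 0, 0], "yaw": 0, "hand": 7},
    {"offset": [0, 0, 0], "yaw": 0, "hand": 8.5},
    {"offset": [0, 0, 0], "yaw": 0, "hand": 8.5},
    {"offset": [0, 0, 0], "yaw": 0, "hand": 8.5},
    {"offset": [0, 0, 0], "yaw": 0, "hand": 8.5}
  ]
}}

```text
time_s: 25.63
position: [0.3817, 0.3036, 0.0923]
ee_rot: [0.989, 0.148, 0.0, 0.0]
contact_force: [-0.5, 0.3, -0.2]
grip_width: 0.996
```

{"method": "arm_command", "body": {
  "deltas": [
    {"offset": [0, 0, 1], "yaw": 0, "hand": 8.5},
    {"offset": [0, 0, 2], "yaw": 0, "hand": 8.5},
    {"offset": [0, 0, 3], "yaw": 0, "hand": 8.5},
    {"offset": [0, 0, 3], "yaw": 0, "hand": 8.5},
    {"offset": [0, 0, 3], "yaw": 0, "hand": 8.5},
    {"offset": [0, 0, 2.7], "yaw": 0, "hand": 8.5},
    {"offset": [0, 0, 0], "yaw": 0, "hand": 8.5},
    {"offset": [0, 0, 0], "yaw": 0, "hand": 8.5}
  ]
}}

```text
time_s: 26.3
position: [0.3824, 0.3041, 0.2409]
ee_rot: [0.989, 0.148, 0.002, -0.001]
contact_force: [1.5, 0.9, -0.5]
grip_width: 0.995
```

```bash
python3 - <<'E'
from h import *
s=read_state();print(s["position"],s["contact_force"],s["grip_width"])
p=snapshot("scene");cv2.imwrite("pics/s13.png",cv2.resize(p["frame"][90:250,120:440],None,fx=2.5,fy=2.5,interpolation=3))
X=cloud(p);np.savez("scene13.npz",X=X)
for l in["stamp_center","weight_center","jar_center","felt_mat_top"]:
    for r in silhouettes(p,l):
        q=X[r["mask"]&(p["depth"]>0)];print(l,round(r["confidence"],2),r["extent"],np.percentile(q,[3,50,97],axis=0).round(3).tolist())
E
```

```text
[0.38242864 0.30406173 0.24093185] [ 1.51235293  0.88291114 -0.45495895] 0.9949439191568737
stamp_center 0.83 [400.1, 202.7, 422.0, 236.1] [[0.498, -0.43, 0.01], [0.514, -0.416, 0.047], [0.544, -0.401, 0.105]]
stamp_center 0.82 [314.0, 259.5, 332.5, 302.9] [[0.159, -0.31, -0.001], [0.176, -0.299, 0.047], [0.211, -0.277, 0.106]]
stamp_center 0.65 [168.4, 153.8, 183.2, 187.0] [[0.361, 0.281, 0.003], [0.374, 0.299, 0.041], [0.421, 0.335, 0.109]]
jar_center 0.55 [231.4, 163.2, 252.0, 199.8] [[0.417, 0.064, 0.008], [0.424, 0.078, 0.062], [0.456, 0.111, 0.103]]
felt_mat_top 0.83 [347.7, 225.6, 382.3, 253.7] [[0.378, -0.365, 0.0], [0.407, -0.32, 0.004], [0.468, -0.273, 0.007]]
felt_mat_top 0.58 [285.7, 201.3, 314.7, 218.9] [[0.412, -0.148, 0.001], [0.456, -0.108, 0.005], [0.494, -0.069, 0.012]]
```

View pics/s13.png

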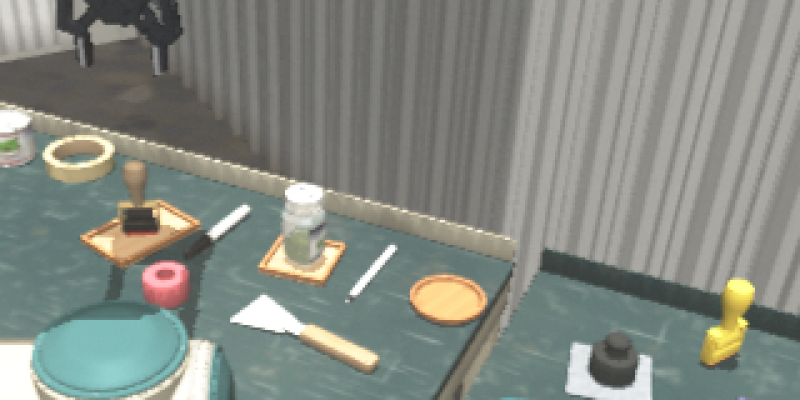

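Stamp stands in the long tray at (140,215), the jar in the square tray at (305,240), and the weight on the mat at (613,360). Next is the weight.

{"method": "arm_command", "body": {
  "deltas": [
    {"offset": [0.2, -1.5, 0], "yaw": 0, "hand": 8.5},
    {"offset": [0.5, -3.4, 0], "yaw": 0, "hand": 8.5},
    {"offset": [0.5, -3.4, 0], "yaw": 0, "hand": 8.5},
    {"offset": [0.5, -3.4, 0], "yaw": 0, "hand": 8.5},
    {"offset": [0.5, -3.4, 0], "yaw": 0, "hand": 8.5},
    {"offset": [0.5, -3.4, 0], "yaw": 0, "hand": 8.5},
    {"offset": [0.5, -3.4, 0], "yaw": 0, "hand": 8.5},
    {"offset": [0.5, -3.4, 0], "yaw": 0, "hand": 8.5},
    {"offset": [0.5, -3.4, 0], "yaw": 0, "hand": 8.5},
    {"offset": [0.5, -3.4, 0], "yaw": 0, "hand": 8.5},
    {"offset": [0.3, -3.4, 0], "yaw": 0, "hand": 8.5},
    {"offset": [0, -3.4, 0], "yaw": 0, "hand": 8.5},
    {"offset": [0, -3.4, 0], "yaw": 0, "hand": 8.5},
    {"offset": [0, -3.4, 0], "yaw": 0, "hand": 8.5},
    {"offset": [0, -3.4, 0], "yaw": 0, "hand": 8.5},
    {"offset": [0, -3.4, 0], "yaw": 0, "hand": 8.5},
    {"offset": [0, -3.4, 0], "yaw": 0, "hand": 8.5},
    {"offset": [0, -3.4, 0], "yaw": 0, "hand": 8.5},
    {"offset": [0, -2, 0], "yaw": 0, "hand": 8.5},
    {"offset": [0, -1, 0], "yaw": 0, "hand": 8.5}
  ]
}}

```text
time_s: 28.22
position: [0.4312, -0.3222, 0.2378]
ee_rot: [0.989, 0.147, -0.001, -0.0]
contact_force: [-0.6, 0.2, 0.6]
grip_width: 0.991
```

{"method": "arm_command", "body": {
  "deltas": [
    {"offset": [0, 0, 0], "yaw": 0, "hand": 8.5},
    {"offset": [0, 0, 0], "yaw": 0, "hand": 8.5},
    {"offset": [0, 0, 0], "yaw": 0, "hand": 8.5}
  ]
}}

```text
time_s: 28.47
position: [0.4314, -0.3177, 0.2389]
ee_rot: [0.989, 0.148, -0.0, -0.001]
contact_force: [-0.2, -0.1, 0.9]
grip_width: 0.996
```

{"method": "arm_command", "body": {
  "deltas": [
    {"offset": [0, 0, -2], "yaw": 0, "hand": 8.5},
    {"offset": [0, 0, -3.5], "yaw": 0, "hand": 8.5},
    {"offset": [0, 0, -3.5], "yaw": 0, "hand": 8.5},
    {"offset": [0, 0, -3.5], "yaw": 0, "hand": 8.5},
    {"offset": [0, 0, -3], "yaw": 0, "hand": 8.5},
    {"offset": [0, 0, -2], "yaw": 0, "hand": 8.5},
    {"offset": [0, 0, -1.7], "yaw": 0, "hand": 8.5},
    {"offset": [0, 0, -1], "yaw": 0, "hand": 8.5},
    {"offset": [0, 0, 0], "yaw": 0, "hand": 8.5},
    {"offset": [0, 0, 0], "yaw": 0, "hand": 8.5},
    {"offset": [0, 0, 0], "yaw": 0, "hand": 7},
    {"offset": [0, 0, 0], "yaw": 0, "hand": 6},
    {"offset": [0, 0, 0], "yaw": 0, "hand": 5.4},
    {"offset": [0, 0, 0], "yaw": 0, "hand": 5},
    {"offset": [0, 0, 0], "yaw": 0, "hand": 4.5},
    {"offset": [0, 0, 0], "yaw": 0, "hand": 4},
    {"offset": [0, 0, 0], "yaw": 0, "hand": 4},
    {"offset": [0, 0, 0], "yaw": 0, "hand": 4},
    {"offset": [0, 0, 0], "yaw": 0, "hand": 4},
    {"offset": [0, 0, 0], "yaw": 0, "hand": 4}
  ],
  "squeeze": 50
}}

```text
time_s: 30.13
position: [0.4319, -0.3192, 0.0389]
ee_rot: [0.989, 0.148, 0.001, 0.0]
contact_force: [-1.0, 3.0, 8.9]
grip_width: 0.563
```

{"method": "arm_command", "body": {
  "deltas": [
    {"offset": [0, 0, 0.5], "yaw": 0, "hand": 4},
    {"offset": [0, 0, 1], "yaw": 0, "hand": 4},
    {"offset": [0, 0, 1.5], "yaw": 0, "hand": 4},
    {"offset": [0, 0, 2], "yaw": 0, "hand": 4},
    {"offset": [0, 0, 2], "yaw": 0, "hand": 4},
    {"offset": [0, 0, 1], "yaw": 0, "hand": 4},
    {"offset": [0, 0, 0], "yaw": 0, "hand": 4},
    {"offset": [0, 0, 0], "yaw": 0, "hand": 4}
  ]
}}

```text
time_s: 30.8
position: [0.4316, -0.3194, 0.1175]
ee_rot: [0.989, 0.148, 0.0, 0.0]
contact_force: [-0.3, -0.3, -4.3]
grip_width: 0.557
```

```bash
python3 - <<'E'
from h import *
s=read_state();print(s["position"],s["contact_force"],s["grip_width"])
p=snapshot("scene");cv2.imwrite("pics/s14.png",cv2.resize(p["frame"][130:260,290:430],None,fx=4.5,fy=4.5,interpolation=3))
E
```

```text
[ 0.43160465 -0.31943614  0.11752178] [-0.29582356 -0.32183289 -4.28816463] 0.5572621688193823
```

View pics/s14.png

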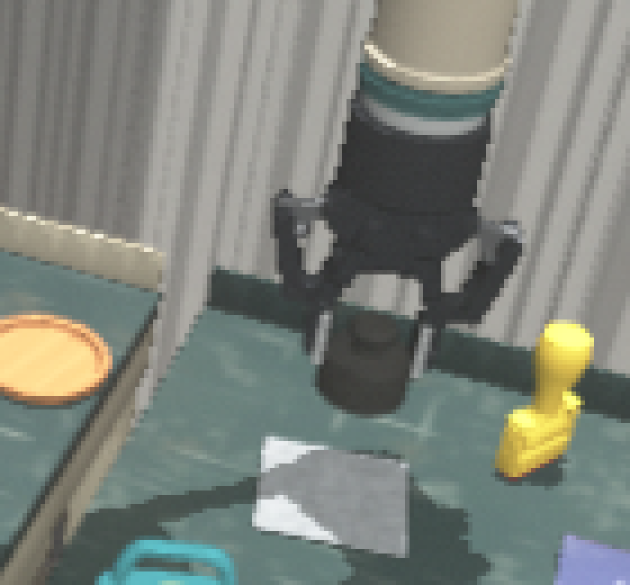

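{"method": "arm_command", "body": {
  "deltas": [
    {"offset": [0, 0, 2], "yaw": 0, "hand": 4},
    {"offset": [0, 0, 2.5], "yaw": 0, "hand": 4},
    {"offset": [0.2, 1, 0.5], "yaw": 0, "hand": 4},
    {"offset": [0.2, 2, 0], "yaw": 0, "hand": 4},
    {"offset": [0.3, 2.5, 0], "yaw": 0, "hand": 4},
    {"offset": [0.3, 2.5, 0], "yaw": 0, "hand": 4},
    {"offset": [0.3, 2.5, 0], "yaw": 0, "hand": 4},
    {"offset": [0.3, 2.5, 0], "yaw": 0, "hand": 4},
    {"offset": [0.3, 2.5, 0], "yaw": 0, "hand": 4},
    {"offset": [0.3, 2.5, 0], "yaw": 0, "hand": 4},
    {"offset": [0.2, 2, 0], "yaw": 0, "hand": 4},
    {"offset": [0, 1.1, 0], "yaw": 0, "hand": 4},
    {"offset": [0, 0, -2], "yaw": 0, "hand": 4},
    {"offset": [0, 0, -3], "yaw": 0, "hand": 4},
    {"offset": [0, 0, -3], "yaw": 0, "hand": 4},
    {"offset": [0, 0, -2], "yaw": 0, "hand": 4},
    {"offset": [0, 0, -1], "yaw": 0, "hand": 4},
    {"offset": [0, 0, 0], "yaw": 0, "hand": 4},
    {"offset": [0, 0, 0], "yaw": 0, "hand": 4},
    {"offset": [0, 0, 0], "yaw": 0, "hand": 4}
  ]
}}

```text
time_s: 32.52
position: [0.4561, -0.1086, 0.0576]
ee_rot: [0.989, 0.148, 0.0, 0.0]
contact_force: [0.6, -0.2, -2.8]
grip_width: 0.56
```

```bash
python3 - <<'E'
from h import *
s=read_state();print(s["position"],s["contact_force"],s["grip_width"])
p=snapshot("scene");cv2.imwrite("pics/s15.png",cv2.resize(p["frame"][130:240,240:350],None,fx=5.4,fy=5.4,interpolation=3))
E
```

```text
[ 0.45614855 -0.10862505  0.05763986] [ 0.62417137 -0.22934194 -2.79012118] 0.5600664500938043
```

View pics/s15.png

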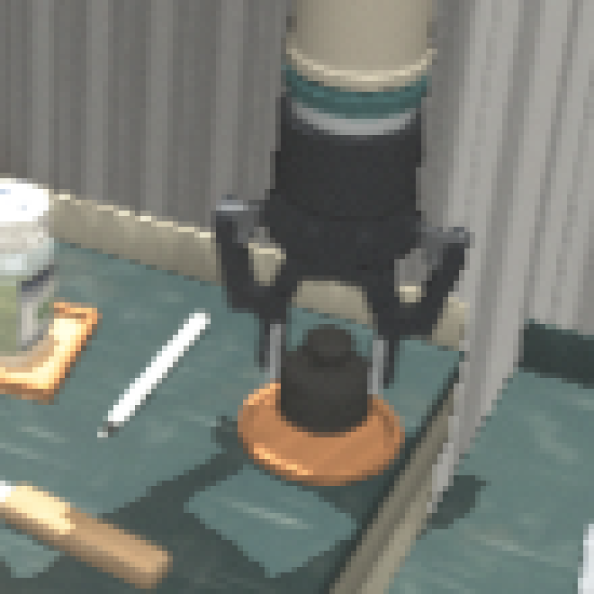

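{"method": "arm_command", "body": {
  "deltas": [
    {"offset": [0, 0, -0.7], "yaw": 0, "hand": 4},
    {"offset": [0, 0, -0.5], "yaw": 0, "hand": 4},
    {"offset": [0, 0, -0.3], "yaw": 0, "hand": 4},
    {"offset": [0, 0, -0.2], "yaw": 0, "hand": 4},
    {"offset": [0, 0, -0.15], "yaw": 0, "hand": 4},
    {"offset": [0, 0, 0], "yaw": 0, "hand": 4},
    {"offset": [0, 0, 0], "yaw": 0, "hand": 4},
    {"offset": [0, 0, 0], "yaw": 0, "hand": 4}
  ]
}}

```text
time_s: 33.23
position: [0.4554, -0.1083, 0.039]
ee_rot: [0.989, 0.148, -0.0, -0.0]
contact_force: [-1.8, 1.2, 0.3]
grip_width: 0.558
```

```bash
python3 - <<'E'
from h import *
s=read_state();print(s["position"],s["contact_force"],s["grip_width"])
p=snapshot("scene");cv2.imwrite("pics/s16.png",cv2.resize(p["frame"][130:240,240:350],None,fx=5.4,fy=5.4,interpolation=3))
E
```

```text
[ 0.45538503 -0.10832722  0.03899608] [-1.84444462  1.15577585  0.27197013] 0.5578491712279525
```

View pics/s16.png

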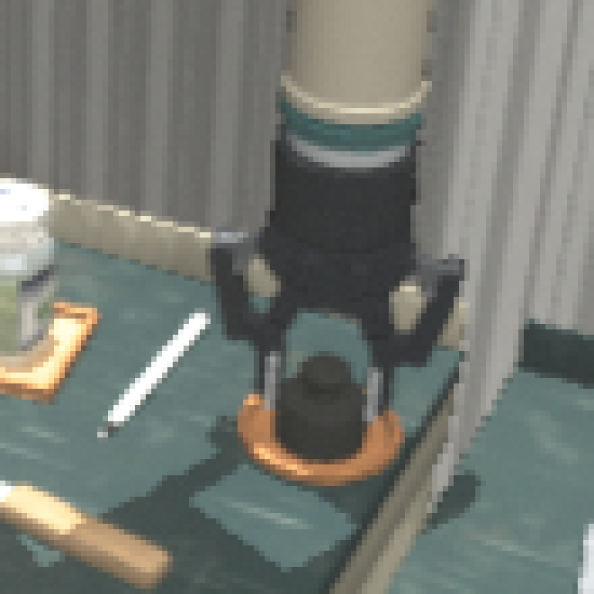

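On the dish floor (weight no longer carried). Release and retreat.

{"method": "arm_command", "body": {
  "deltas": [
    {"offset": [0, 0, -0.05], "yaw": 0, "hand": 5},
    {"offset": [0, 0, 0], "yaw": 0, "hand": 5.3},
    {"offset": [0, 0, 0], "yaw": 0, "hand": 5.7},
    {"offset": [0, 0, 0], "yaw": 0, "hand": 6.5},
    {"offset": [0, 0, 0], "yaw": 0, "hand": 8.5},
    {"offset": [0, 0, 0], "yaw": 0, "hand": 8.5},
    {"offset": [0, 0, 0], "yaw": 0, "hand": 8.5},
    {"offset": [0, 0, 0], "yaw": 0, "hand": 8.5},
    {"offset": [0, 0, 1], "yaw": 0, "hand": 8.5},
    {"offset": [0, 0, 2], "yaw": 0, "hand": 8.5},
    {"offset": [0, 0, 3], "yaw": 0, "hand": 8.5},
    {"offset": [0, 0, 3], "yaw": 0, "hand": 8.5},
    {"offset": [0, 0, 3], "yaw": 0, "hand": 8.5},
    {"offset": [0, 0, 3], "yaw": 0, "hand": 8.5},
    {"offset": [0, 0, 3], "yaw": 0, "hand": 8.5},
    {"offset": [0, 0, 3], "yaw": 0, "hand": 8.5},
    {"offset": [0, -3, 0], "yaw": 0, "hand": 8.5},
    {"offset": [0, -3, 0], "yaw": 0, "hand": 8.5},
    {"offset": [0, -3, 0], "yaw": 0, "hand": 8.5},
    {"offset": [0, -3, 0], "yaw": 0, "hand": 8.5}
  ]
}}

```text
time_s: 34.95
position: [0.4555, -0.2294, 0.2487]
ee_rot: [0.989, 0.148, 0.0, 0.0]
contact_force: [1.1, 0.3, 0.5]
grip_width: 0.994
```

{"method": "arm_command", "body": {
  "deltas": [
    {"offset": [-1, -3, 0], "yaw": 0, "hand": 8.5},
    {"offset": [-1, -3, 0], "yaw": 0, "hand": 8.5},
    {"offset": [-1, -3, 0], "yaw": 0, "hand": 8.5},
    {"offset": [-1, -3, 0], "yaw": 0, "hand": 8.5},
    {"offset": [-1, -3, 0], "yaw": 0, "hand": 8.5},
    {"offset": [-1, -3, 0], "yaw": 0, "hand": 8.5},
    {"offset": [-1, -3, 0], "yaw": 0, "hand": 8.5},
    {"offset": [0, 0, 0], "yaw": 0, "hand": 8.5},
    {"offset": [0, 0, 0], "yaw": 0, "hand": 8.5},
    {"offset": [0, 0, 0], "yaw": 0, "hand": 8.5}
  ]
}}

```text
time_s: 35.78
position: [0.3855, -0.4378, 0.2479]
ee_rot: [0.989, 0.148, -0.0, -0.001]
contact_force: [-0.2, -0.1, -0.0]
grip_width: 0.991
```

```bash
python3 - <<'E'
from h import *
s=read_state();print(s["position"],s["contact_force"],s["time_s"],abs(s["qvel"]).max())
for n in["scene","top"]:
    p=snapshot(n);cv2.imwrite(f"pics/{n}17.png",cv2.resize(p["frame"][130:250,120:360],None,fx=3.3,fy=3.3,interpolation=3))
    X=cloud(p).reshape(-1,3)
    for nm,c,r,z0,z1,rad in[("jar",(.443,.089),.04,.015,.065,.0235),("weight",(.456,-.108),.04,.012,.035,.026)]:
        q=X[(np.hypot(X[:,0]-c[0],X[:,1]-c[1])<r)&(X[:,2]>z0)&(X[:,2]<z1)];print(n,nm,len(q),axis_fit(q,rad,c,.04).round(3),"toph",np.percentile(X[(np.hypot(X[:,0]-c[0],X[:,1]-c[1])<.02)][:,2],97).round(3))
    for b in[(.02,.045),(.06,.08),(.085,.1),(.104,.12)]:
        q=X[(np.hypot(X[:,0]-.382,X[:,1]-.304)<.04)&(X[:,2]>b[0])&(X[:,2]<b[1])]
        if len(q)>3:print(n,"stamp",b,len(q),((q.min(0)+q.max(0))/2).round(3),q[:,2].max().round(3))
E
```

```text
[ 0.38547875 -0.43781993  0.24790591] [-0.17141683 -0.11888166 -0.007743  ] 35.7833 0.020468679693124936
scene jar 239 [ 0.44   0.088 -0.003  0.009] toph 0.103
scene weight 175 [ 0.488 -0.089  1.228  0.725] toph 0.055
top jar 37 [ 0.445  0.089 -0.039 -0.168] toph 0.107Traceback (most recent call last):
  File "<stdin>", line 7, in <module>
    return _quantile_unchecked(
        a, q, axis, out, overwrite_input, method, keepdims, weights)
    return _ureduce(a,
                    func=_quantile_ureduce_func,
    ...<5 lines>...
                    overwrite_input=overwrite_input,
                    method=method)
    r = func(a, **kwargs)
    result = _quantile(arr,
                       quantiles=q,
    ...<2 lines>...
                       out=out,
                       weights=wgt)
    slices_having_nans = np.isnan(arr[-1, ...])
                                  ~~~^^^^^^^^^
IndexError: index -1 is out of bounds for axis 0 with size 0
```

View pics/scene17.png

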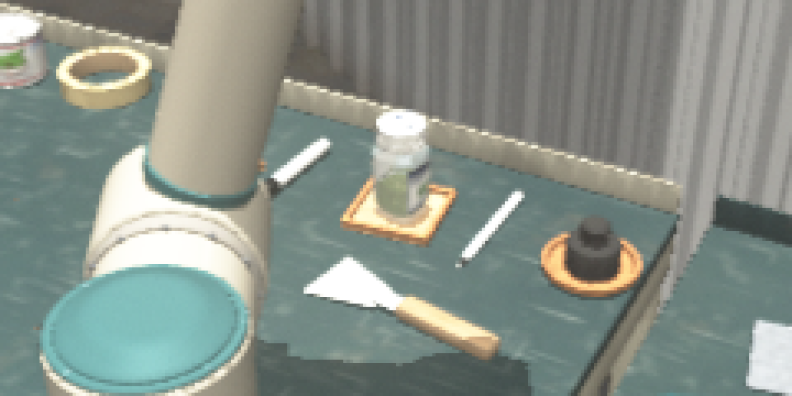

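View pics/top17.png

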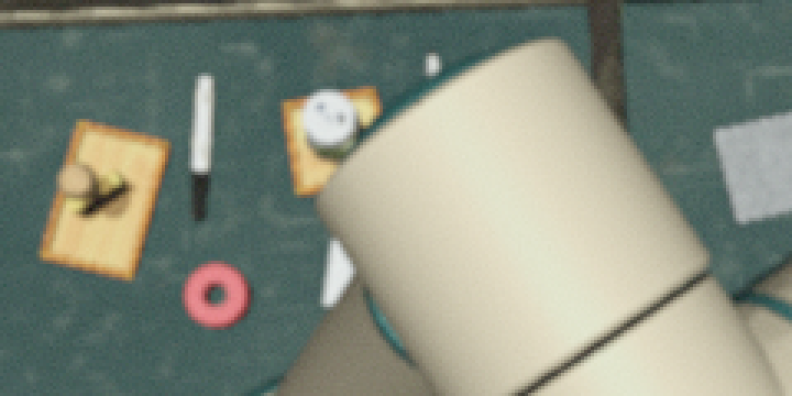

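Weight upright and centred in the dish, (593,255). Jar in the square tray, (403,190). Stamp foot at top view (103,196), against a tray centre of about (105,200). The arm is clear and still.

```bash
python3 -c "
from h import *
print(sign_off())"
```

```text
the job is handed in; nothing more can be done
None
```

All three things are in their own trays, and I handed the job in at about 36 s of the 125 s allowed. The order was: weight to the felt mat, jar to the square tray, stamp to the long tray, then weight to the round dish. Nothing tipped over, and the yellow look-alikes were left alone.

**Last checks:**
- **Jar:** upright and about 3 mm or less from the tray centre. It leaned about 0.06 rad in the grip but stood straight once released. The final scene-camera fit puts its tilt below 0.01 rad.
- **Weight:** looks level and centred in the dish, with its top 55 mm above the table (54 mm expected).
- **Stamp:** stands in the middle of the long tray, as seen from above.
- **Arm:** clear of everything and nearly still, with no contact force.

**Checks that failed or disagreed:**
- The final fit of the weight's axis did not converge, so its pose rests on the image, its top height and where I released it.
- The arm blocked the top view of the dish. That stopped the script before it measured the stamp, so the stamp's final position was judged by eye only.
- The jar's top-view fit showed a tilt of about 0.17 rad, but it came from only 37 points beside the arm. I did not trust it, because the scene view showed the jar upright.
- The two cameras differed by about 3–5 mm in x for the jar, and by more for the long tray and dish, depending on the method.

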